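Clip the axles of two rope blocks with a push fork

ROBOT

A 6-joint arm with a two-finger parallel gripper is mounted at the origin on the work surface. World frame = base frame: x ahead of the robot, y to its left, z up, the work surface at z = 0. Lengths are in mm, angles in rad, forces in N, time in s.
With the tool pointing down it reaches from about 350 to 775 mm from the base axis. Payload 7.3 kg.
Tool frame: the origin (TCP) lies midway between the tips of the shut fingers; the grasp point (between the pads) lies 19 mm behind it; z points along the fingers, y is the line along which they close (so a half turn about z gives the same grasp; the last joint's range is limited). The gripper opens to 92 mm and grips with 3 to 60 N. Pads are 19 mm wide; open, the fingers measure 130 mm over their backs; the gripper's body (75 mm by 190 mm) begins 47 mm behind the grasp point.
Start: joints at [-1.367, 0.342, 1.524, -0, 1.275, -0.146], TCP at [179.946, -493.218, 226.741] pointing down, gripper open.
Joint ranges: [-2.53, 2.53], [-0.77, 2.02], [0.04, 2.7], [-1, 4.14], [0.28, 2.66], [-3.11, 3.11]. Speed limits (rad/s): [2.57, 2.57, 3.14, 3.14, 3.14, 3.14].

INTERFACE

Orientations are given as [roll, pitch, yaw] about the fixed x, y, z axes, in that order (R = Rz(yaw) Ry(pitch) Rx(roll)).
In Python, from plant import bot gives the robot as it stands.
- The arm moves only by the tool jog_arm, never from a script. Its arguments are lists of equal length, an entry for each row: "dp": the shift along the tool's x, y, z in m, a list of three; "twist": the turn about the tool's z in degrees. A call has 1 to 10 rows; each row shifts and turns the commanded pose from where the row before left it, along the tool's axes as they then stand; what a row does not reach is not made up. A row lasts 1/8 s, in which the tool goes at most 62.5 mm and 10.7 degrees, less where a joint would pass 70% of its speed; a pose out of reach is approached as far as the arm can. A call is refused whole if a number of a shift passes 0.0625 or a number of a turn 10.7, either way. A call with a gripper value outside its range is refused whole. "jaw" is the finger opening in m, from 0 to 0.0918, set as the call begins (left out, the last holds). The fingers move at their own pace and stop on an object; the grip force is fixed at half the most. Time passes only in rows, so rows that do not move let the fingers close. It gives the time, the measured TCP pose, the force, the opening and the grip force at its end, in the units of the state.
- bot.get_obs(): the state, without advancing time (a new reading comes with each control period).
- bot.capture(name): name is "scene" or "side" or "wrist"; returns the picture (384x512x3 uint8, blue, green, red); there is no depth.
- bot.camera_params(name): a dict with "fx", "fy", "cx", "cy" (pixels), "R" (3x3) and "t" (3): a world point X has camera coordinates R X + t. Camera axes: x right, y down, z forward; pixel columns grow to the right and rows downward; lengths in mm; the calibration is good to about 2 mm. A picture is of the moment at which its call begins: read the wrist's pose just before it. camera_params takes no time and is no camera call; for the wrist camera it gives the pose at the moment of the call.
- bot.close_job(): hands the job in; it is judged then, once.
Trained networks look in the newest picture that a camera, given by its name, has taken for a name from the list of things; names that differ only in an ending like _2 or _b are one class to them, and where a whole thing is asked for, a point or a joint stands for the part that bears it (a point fixed in the world has none). Each returns a list of dicts, best first, with "confidence" (0 to 1); they miss things now and then, are a little off and sometimes report something else, mostly with a low value. They report only what shows in the picture. A call takes as long as a camera call. They do not tell look-alikes from the thing itself.
- bot.find_in(camera, label): "bbox" ([centre column, centre row, width, height] in pixels, round what is visible of it).
- bot.masks_of(camera, label): "pixels" (384x512 bool, what is visible of it) and "bbox" ([centre column, centre row, width, height] in pixels, round what is visible of it).
The state is a dict: "time": time; "joint_positions": joint angles; "dq": joint speeds; "tau": joint torques, N m; "tool_pos": TCP position; "tcp_rot": TCP orientation; "contact_force": force on the tool from outside, world axes, zero at the start; "moment": the same for the moment, N m; "grip_width": finger opening in mm; "finger_force": force on a finger pad.
Only numpy, scipy, OpenCV 4.12 (cv2) and the standard library are available. Lean on these libraries where they do the work, as an engineer would, in place of code of your own. Each camera call takes 0.05 s, during which the arm holds its last target. There are 200 camera calls.

TASK

Two overhauled rope blocks lie on the bench under their hold-down bridges, each with its split axle clip lying loose on the top cheek. Pick up the push fork by its raked grip and, without touching the clips with the fingers, push each clip with it sideways into the groove of its own axle until it snaps fully home; then stand the fork back on its plywood board and let go. Leave the varnish tin, the glue bottle and the wooden offcut where they are.

Things in the scene. Friction and masses are not known exactly. Their poses are not given: they have to be found in the camera images.
- fork: push fork, 0.4 kg, stands on its sole. Origin: middle of the upright pushing face, at the sole's underside; x is the pushing direction, z up. Dark steel sole, x -80 to 0 mm, 57 mm wide, 10 mm thick; two prongs, 8 mm thick, 43 mm apart inside, straight to x +12, flaring to x +21 mm (65 mm over the tips). The clip's back bar fits between them, against the face
- fork_grip (a point): point on the centre line of the fork's wooden grip, 60 mm up it. The grip is 18 mm wide (fork's y), 24 mm deep, 95 mm long, starts at fork x -35, z 8 mm and leans back 35 degrees from vertical, towards -x (top end at x -89, z 86 mm)
- board: the fork's plywood board, 170 x 120 x 18 mm, fixed flat on the bench; origin at the centre of its underside, z up, 170 mm along x
- block_a: turning block for mooring ropes on its side, fixed to the bench. Origin: on the axis of its upright axle, at bench height; z up. Two dark steel cheek plates, x -130 to +45 mm, 110 mm wide, black sheave (100 mm diameter) between; the upper cheek's flat top is 30 mm above the bench. The long tail lies at -x; work comes from there, under the bridge
- block_b: turning block for mooring ropes on its side, fixed to the bench. Origin: on the axis of its upright axle, at bench height; z up. Two dark steel cheek plates, x -130 to +45 mm, 110 mm wide, black sheave (100 mm diameter) between; the upper cheek's flat top is 30 mm above the bench. The long tail lies at -x; work comes from there, under the bridge
- block_a_groove (a point): foot of block_a's axle, on its axis at the cheek's top face. From here up the axle has a groove of 12 mm diameter, 7.5 mm high, then an 18 mm diameter head to 17.5 mm above this point
- block_b_groove (a point): foot of block_b's axle, on its axis at the cheek's top face. From here up the axle has a groove of 12 mm diameter, 7.5 mm high, then an 18 mm diameter head to 17.5 mm above this point
- block_a_bar (a point): middle of block_a's hold-down bridge, a grey crossbar over the tail, 153 mm above the bench: 14 mm in the block's x, 16 mm high, 176 mm in y. It stands at block x -55 mm on two 16 mm round posts at y +-80 mm (169 mm high); 115 mm clear between cheek and bar
- block_b_bar (a point): middle of block_b's hold-down bridge, a grey crossbar over the tail, 153 mm above the bench: 14 mm in the block's x, 16 mm high, 176 mm in y. It stands at block x -55 mm on two 16 mm round posts at y +-80 mm (169 mm high); 115 mm clear between cheek and bar
- clip_a: loose steel split clip, 5 mm thick, on the upper cheek of block_a, tail side of the axle. Origin: seat centre, underside; x points out of the mouth (roughly to the axle), z up. Back bar x -19 to -7 mm, 40 mm wide; two sprung arms (14 mm apart inside) to x +17, throat 8.8 mm wide at x +6, flared mouth 24 mm. Takes 8 to 15 N to snap over the groove; about 1 mm play when seated
- clip_b: loose steel split clip, 5 mm thick, on the upper cheek of block_b, tail side of the axle. Origin: seat centre, underside; x points out of the mouth (roughly to the axle), z up. Back bar x -19 to -7 mm, 40 mm wide; two sprung arms (14 mm apart inside) to x +17, throat 8.8 mm wide at x +6, flared mouth 24 mm. Takes 8 to 15 N to snap over the groove; about 1 mm play when seated
- varnish_tin: aluminium tin with paper label, 64 mm diameter, 85 mm high; origin at the centre of its underside. Not part of the job
- glue_bottle: white bottle, 52 mm diameter, 130 mm high; origin at the centre of its underside. Not part of the job
- offcut: dark wooden block, 120 x 70 x 40 mm; origin at the centre of its underside. Not part of the job
Things that resemble listed ones, but are neither listed nor needed, are in the scene too. What is shaped like the fork but orange, pink or purple is not meant.

How it is judged:
By the outcome, as a careful person would: the job done as asked, in the order asked, and still so for the second after the job is handed in, with the robot touching nothing.
It also fails if it takes over 69 s, if anything falls off the work surface, if the arm or the gripper's body presses on something with over 40 N, if the wrist force passes 120 N, or if a joint passes its speed limit or range.

## Working session

There is one attempt and no reset: what is moved stays moved. The work goes in short steps, Python scripts to look and compute and a tool call to move; the robot and the scene stay as the last step left them, time stands still between calls to the robot, and variables do not carry over. Pictures are saved under pics/ and viewed, at most 10 in all, crops included, and the job is handed in when it is done.

Besides the shell and the picture viewer there is one more tool, called by a JSON object that holds its "method" and its "body", one argument or row to a line. jog_arm: Moves the arm, as the interface text tells. Its arguments: {"type":"object","properties":{"dp":{"type":"array"},"twist":{"type":"array"},"jaw":{"type":"number"}},"required":["dp","twist"]}

```bash
ls; mkdir -p pics
python3 - <<'E'
from plant import bot
import cv2,numpy as np
o=bot.get_obs();print({k:np.round(v,3) for k,v in o.items()})
a=bot.capture("scene");b=bot.capture("side")
cv2.imwrite("pics/scene.png",a);cv2.imwrite("pics/side.png",b)
for c in("scene","side"):
    p=bot.camera_params(c);print(c,p)
    for l in("fork","board","block_a","clip_a","block_a_bar","block_a_groove","fork_grip"):
        print(l,[(np.round(d["bbox"]).astype(int).tolist(),round(d["confidence"],2)) for d in bot.find_in(c,l)])
cv2.imwrite("pics/both.png",cv2.resize(np.vstack([a,b]),None,fx=.78,fy=.78))
E
```

```text
pics
{'time': np.float64(0.0), 'joint_positions': array([-1.367,  0.343,  1.525, -0.   ,  1.275, -0.146]), 'dq': array([ 0.001, -0.001,  0.001, -0.   , -0.001, -0.   ]), 'tau': array([-4.0000e-03, -4.3125e+01, -2.4422e+01,  7.1000e-02,  5.6000e-02,
       -0.0000e+00]), 'tool_pos': array([ 179.832, -492.791,  226.037]), 'tcp_rot': array([-3.14, -0.  ,  0.35]), 'contact_force': array([ 0.404, -0.027, -0.176]), 'moment': array([-0.031, -0.   ,  0.024]), 'finger_force': np.float64(0.0), 'grip_width': np.float64(91.754)}
scene {'fx': 379.05289482256825, 'fy': 379.05289482256825, 'cx': 253.6201991425791, 'cy': 195.69433702981377, 'R': array([[ 0.55795091,  0.82969865, -0.01705667],
       [ 0.66855842, -0.46157495, -0.5830765 ],
       [-0.49165072,  0.31392468, -0.81223818]]), 't': array([-300.2297238 , -413.58102497, 1625.41303388])}
fork [([239, 154, 27, 37], 0.85), ([260, 270, 16, 37], 0.8), ([279, 196, 31, 38], 0.78)]
board [([277, 206, 60, 50], 0.83)]
block_a [([192, 220, 65, 66], 0.92), ([323, 139, 55, 66], 0.87), ([245, 226, 20, 32], 0.58)]
clip_a []
block_a_bar [([321, 142, 54, 6
[... 398 characters left out ...]
   [-0.34852932,  0.61068617, -0.71104832],
       [ 0.37263191, -0.60580917, -0.70295143]]), 't': array([538.95753868, 352.37703802, 675.1261462 ])}
fork [([131, 284, 45, 40], 0.9), ([326, 283, 56, 42], 0.88), ([243, 228, 49, 33], 0.74), ([229, 168, 27, 40], 0.66)]
board [([241, 237, 76, 48], 0.84), ([203, 327, 107, 109], 0.21)]
block_a [([204, 327, 105, 114], 0.97), ([244, 227, 48, 33], 0.69), ([311, 173, 66, 79], 0.66)]
clip_a [([203, 348, 19, 23], 0.75), ([307, 183, 13, 6], 0.39)]
block_a_bar [([204, 326, 106, 113], 0.69)]
block_a_groove [([202, 326, 104, 115], 0.57)]
fork_grip [([326, 281, 59, 40], 0.94), ([128, 283, 47, 41], 0.92), ([245, 230, 46, 35], 0.7), ([227, 165, 28, 44], 0.55)]
```

Run:
```python
import cv2
for n,(x0,x1,y0,y1) in {"scene":(130,400,95,310),"side":(80,380,120,384)}.items():
    a=cv2.imread(f"pics/{n}.png")[y0:y1,x0:x1]
    s=min(800/(x1-x0),600/(y1-y0)); print(n,s)
    cv2.imwrite(f"pics/{n}c.png",cv2.resize(a,None,fx=s,fy=s,interpolation=cv2.INTER_CUBIC))
```

```text
scene 2.7906976744186047
side 2.272727272727273
```

View pics/scenec.png

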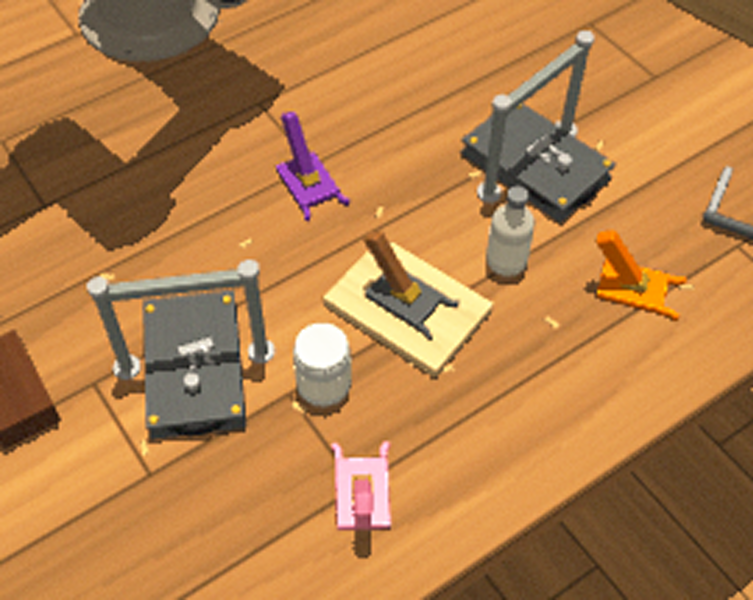

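View pics/sidec.png

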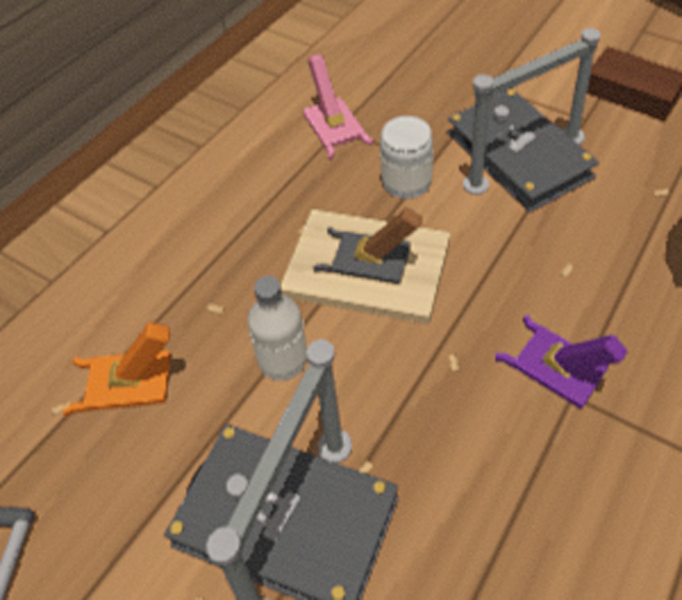

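The scene shows four fork-shaped things: purple at (239,154), pink at (260,270), orange at (361,193) and the dark steel one with a brown grip on the plywood board at (275,197). Only the dark one fits the description. The blocks are at about (197,225) and (325,140), and each clip lies just on the tail side of its axle.

```bash
cat > h.py <<'E'
from plant import bot
import cv2,numpy as np
from scipy.optimize import least_squares
def proj(p,X):
    c=np.atleast_2d(X)@np.array(p["R"]).T+p["t"]
    return np.c_[p["fx"]*c[:,0]/c[:,2]+p["cx"],p["fy"]*c[:,1]/c[:,2]+p["cy"]]
def place(q,M,z=0):
    c,s=np.cos(q[2]),np.sin(q[2]); M=np.atleast_2d(np.array(M,float))
    return np.c_[q[0]+c*M[:,0]-s*M[:,1],q[1]+s*M[:,0]+c*M[:,1],M[:,2]+z]
def fit(views,q0s,z=0):
    """views: list of (params, model Nx3, pix Nx2) -> x,y,yaw"""
    f=lambda q:np.concatenate([(proj(p,place(q,M,z))-np.array(u)).ravel() for p,M,u in views])
    r=min((least_squares(f,q0,x_scale=[100,100,1],loss="soft_l1") for q0 in q0s),key=lambda r:r.cost)
    return r.x,np.round(f(r.x),1)
def ray(p,u,z):
    R=np.array(p["R"]);C=-R.T@p["t"]
    d=R.T@np.array([(u[0]-p["cx"])/p["fx"],(u[1]-p["cy"])/p["fy"],1]);return C+d*(z-C[2])/d[2]
E
python3 - <<'E'
from h import *
S=bot.camera_params("scene");D=bot.camera_params("side")
sc=lambda L:np.array(L)/2.7907+[130,95]; sd=lambda L:np.array(L)/2.2727+[80,120]
ys=np.arange(-3,3.1,1)
def go(n,M1,u1,M2,u2,z=0):
    c=ray(S,sc(u1)[-1],40)
    q,e=fit([(S,M1,sc(u1)),(D,M2,sd(u2))],[[c[0],c[1],y] for y in ys],z);print(n,np.round(q,2),np.linalg.norm(q[:2]),e.tolist());return q
L=[-55,80,169];R_=[-55,-80,169];H=[0,0,47.5]
for n,a,b in(("left",[[98,287],[248,269],[192,381]],[[590,38],[482,84],[501,113]]),("right",[[500,103],[585,38],[566,157]],[[320,353],[225,543],[236,484]])):
    for M in([L,R_,H],[R_,L,H]): go(n,M,a,M,b)
T=[[-89,0,86],[19,29,5],[19,-29,5]]
F2=[T[0],T[2],T[1]]
for M in(T,F2): go("fork",M,[[375,236],[455,300],[428,333]],M,[[412,216],[332,233],[318,266]],18)
for n,u,v in(("clipL",[196,348],[520,140]),("clipR",[543,149],[280,515])):
    print(n,ray(S,sc(u),35),ray(D,sd(v),35))
for l in("varnish_tin","glue_bottle","offcut"):
    for d in bot.find_in("scene",l)[:1]: print(l,ray(S,np.array(d["bbox"][:2]),40),d["bbox"])
for d in bot.find_in("scene","board")[:1]: print("board",ray(S,np.array(d["bbox"][:2]),18))
W=bot.camera_params("wrist");o=bot.get_obs()
print("wristcam centre-TCP",-np.array(W["R"]).T@W["t"]-o["tool_pos"],np.array(W["R"])[2],o["tcp_rot"],W["fx"])
E
```

```text
left [ 539.61 -223.82    8.95] 584.1854238992217 [-0.1, -0.6, 0.4, 0.3, -1.4, -28.9, -1.3, -3.1, -1.7, -3.0, 22.7, 19.1]
left [ 633.06 -271.12   -6.74] 688.6742624406904 [-0.1, -1.7, 0.2, -1.5, -0.2, -1.7, -0.3, -2.3, -0.1, -1.6, -0.4, -1.5]
right [512.81 267.38  -2.94] 578.3292335203644 [0.7, -0.6, -0.4, -0.8, -23.9, -14.8, -1.5, -2.5, -1.0, -1.2, 50.9, 17.5]
right [6.1808e+02 2.8949e+02 1.9000e-01] 682.5145671088723 [0.2, -1.4, -0.5, -1.3, -0.8, -0.2, -0.2, -1.3, -0.6, 0.2, 0.1, -0.2]
fork [6.9963e+02 1.5570e+01 3.3000e-01] 699.8035572077964 [-1.5, -1.2, 0.8, 0.3, 0.7, 0.1, 0.2, -0.6, -8.5, 15.6, 3.7, -16.1]
fork [6.9825e+02 1.3320e+01 2.9000e-01] 698.3722749487058 [-1.6, -1.8, -10.1, 11.9, 9.9, -11.2, 0.9, 0.1, -1.0, -2.0, -1.7, 0.4]
clipL [ 595.44159645 -246.1262036    35.        ] [ 590.95854496 -243.74420509   35.        ]
clipR [584.75350309 284.95969342  35.        ] [573.26639706 288.67484926  35.        ]
varnish_tin [ 704.52387822 -142.50993997   40.        ] [245.4, 227.2, 22.4, 27.0]
glue_bottle [671.40959739 156.36614414  40.        ] [312.4, 178.3, 16.3, 32.5]
offcut [ 520.4648862  -443.31434086   40.        ] [133.9, 232.3, 36.8, 42.0]
board [683.05560935  -1.5584718   18.        ]
wristcam centre-TCP [ 67.15522488  23.71828858 158.48596796] [-0.24940133 -0.09103787 -0.96411155] [ 3.14145840e+00 -2.63974370e-06  3.49768451e-01] 275.55840815192596
```

{"method": "jog_arm", "body": {
  "dp": [
    [0.052,-0.0275,0],
    [0.052,-0.0275,0],
    [0.052,-0.0275,0],
    [0.052,-0.0275,0],
    [0.052,-0.0275,0],
    [0.052,-0.0275,0],
    [0.052,-0.0275,0],
    [0.052,-0.0275,0],
    [0.052,-0.0275,0],
    [0.04,-0.02,0]
  ],
  "twist": [0,0,0,0,0,0,0,0,0,0]
}}

```text
time: 2.25
tool_pos: [566.8, -65.7, 226.7]
tcp_rot: [3.141, -0.0, 0.351]
contact_force: [0.2, -0.1, 0.8]
grip_width: 91.6
finger_force: 0.0
```

{"method": "jog_arm", "body": {
  "dp": [
    [0.03,-0.02,0],
    [0,0,0]
  ],
  "twist": [0,0]
}}

```text
time: 2.5
tool_pos: [587.7, -36.7, 226.1]
tcp_rot: [-3.141, 0.0, 0.353]
contact_force: [-0.4, -1.1, -0.0]
grip_width: 92.1
finger_force: 0.0
```

Run:
```python
from h import *
o=bot.get_obs();W=bot.camera_params("wrist");a=bot.capture("wrist")
print(o["tool_pos"],o["tcp_rot"],o["time"])
cv2.imwrite("pics/w1.png",cv2.resize(a,None,fx=1.5,fy=1.5,interpolation=cv2.INTER_CUBIC))
np.save("w1.npy",W,allow_pickle=True)
for l in("fork","board"):
  for d in bot.find_in("wrist",l):print(l,np.round(d["bbox"]),d["confidence"])
q=[699,14.5,.31]
T=[[-89,0,86],[-79,9,93],[-79,-9,93],[21,32.5,5],[21,-32.5,5],[-80,28.5,10],[-80,-28.5,10],[0,21.5,10],[0,-21.5,10]]
print(proj(W,place(q,T,18))*1.5)
```

```text
[587.68730748 -36.67456449 226.14640665] [-3.14113583e+00  1.23649753e-04  3.53086773e-01] 2.5
fork [253. 102.  50. 105.] 0.56
fork [433.  33.  98.  65.] 0.55
board [252.  88. 106. 149.] 0.66
[[363.51310087 224.18265981]
 [349.71741628 209.82655494]
 [377.13452144 210.98585235]
 [331.60210166  70.71941161]
 [413.07428037  74.46471528]
 [334.62749991 200.074646  ]
 [401.61311882 202.92331793]
 [344.40086418  98.82107994]
 [398.17667182 101.25373052]]
```

View pics/w1.png

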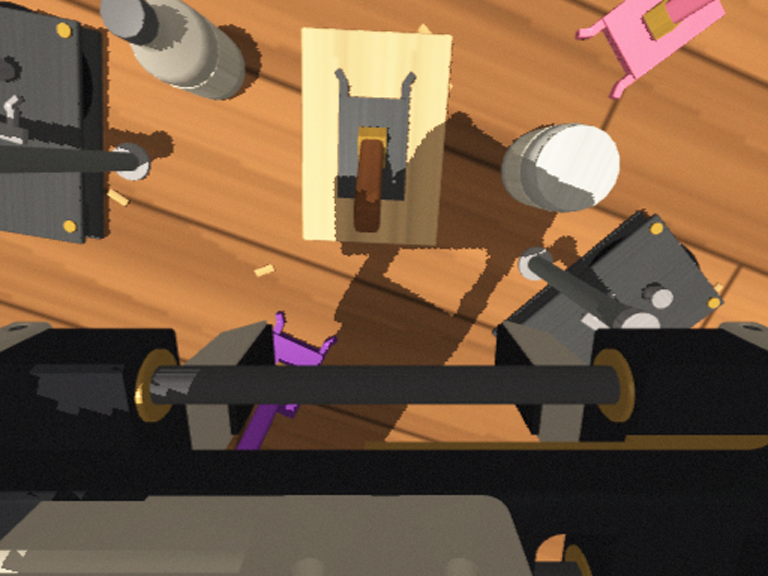

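The wrist picture shows the dark fork on its board with tips at (338,71) and (411,74) and grip end at (367,230) in the 1.5x view. It is the steel one on plywood. I'll fit its pose.

Run:
```python
from h import *
W=np.load("w1.npy",allow_pickle=True).item()
M=[[20,30,5],[20,-30,5],[0,21.5,10],[0,-21.5,10],[-98.8,9,79],[-98.8,-9,79]]
u=np.array([[338,71],[411,74],[346,97],[400,98],[354,229],[380,232]])/1.5
q,e=fit([(W,M,u)],[[699,14,.31]],18);print("fork",q,e)
B=[[85,60,18],[85,-60,18],[-85,-60,18],[-85,60,18]]
b,e=fit([(W,B,np.array([[303,28],[451,35],[437,244],[302,240]])/1.5)],[[683,0,.31]]);print("board",b,e)
print("rel",place([0,0,-b[2]],[[q[0]-b[0],q[1]-b[1],0]]))
g=place(q,[[-88,0,0]])[0];o=bot.get_obs();y=o["tcp_rot"][2];d=g-o["tool_pos"]
print("grasp",g,"yaw twist deg",np.degrees(y-q[2]))
# after twist, tool axes at fork yaw
c,s=np.cos(q[2]),np.sin(q[2]);print("d tool",c*d[0]+s*d[1],s*d[0]-c*d[1])
```

```text
fork [7.01554184e+02 1.37507970e+01 3.18209063e-01] [-1.  -0.9  0.5 -1.1  0.2 -0.6  0.1  0.1  0.1  2.9 -0.1  1.5]
board [6.68438648e+02 2.33689900e+00 3.09948985e-01] [-1.6 -0.5  1.1 -0.4 -0.4  1.4  0.6  0.4]
rel [[35.01890551  0.76944451  0.        ]]
grasp [617.97202433 -13.78141413   0.        ] yaw twist deg 1.7939037251298915
d tool 38.02309112483098 -14.36510297128095
```

{"method": "jog_arm", "body": {
  "dp": [
    [0.0195,-0.0072,0],
    [0.0195,-0.0072,0.02],
    [0,0,0.045],
    [0,0,0.045],
    [0,0,0.03],
    [0,0,0.011],
    [0,0,0]
  ],
  "twist": [1.8,0,0,0,0,0,0]
}}

```text
time: 3.52
tool_pos: [618.8, -13.2, 76.0]
tcp_rot: [3.142, 0.0, 0.317]
contact_force: [0.5, 0.5, -0.5]
grip_width: 91.8
finger_force: 0.0
```

{"method": "jog_arm", "body": {
  "dp": [
    [0,0,0],
    [0,0,0],
    [0,0,0],
    [0,0,0],
    [0,0,0],
    [0,0,0]
  ],
  "twist": [0,0,0,0,0,0],
  "jaw": 0
}}

```text
time: 4.28
tool_pos: [618.9, -12.3, 75.7]
tcp_rot: [3.142, 0.0, 0.318]
contact_force: [0.7, 1.0, 0.0]
grip_width: 36.3
finger_force: 0.0
```

{"method": "jog_arm", "body": {
  "dp": [
    [0,0,0],
    [0,0,0],
    [0,0,0],
    [0,0,0]
  ],
  "twist": [0,0,0,0]
}}

```text
time: 4.78
tool_pos: [618.9, -12.3, 75.6]
tcp_rot: [3.142, 0.0, 0.318]
contact_force: [0.5, 0.2, -0.1]
grip_width: 18.0
finger_force: 30.0
```

{"method": "jog_arm", "body": {
  "dp": [
    [0,0,-0.03],
    [0,0,-0.06],
    [0,0,-0.06],
    [-0.024,-0.0494,0],
    [-0.024,-0.0494,0],
    [-0.024,-0.0494,0],
    [-0.024,-0.0494,0],
    [-0.024,-0.0494,0],
    [-0.024,-0.0494,0],
    [0,0,0]
  ],
  "twist": [0,0,7.3,0,0,0,0,0,0,0]
}}

```text
time: 6.02
tool_pos: [418.4, 253.7, 225.3]
tcp_rot: [-3.141, 0.002, 0.196]
contact_force: [-0.0, -0.3, -3.4]
grip_width: 17.6
finger_force: 30.0
```

```bash
cat > look.py <<'E'
from h import *
import sys
n=sys.argv[1]
o=bot.get_obs();W=bot.camera_params("wrist");a=bot.capture("wrist")
print(o["tool_pos"],o["tcp_rot"],o["time"],o["grip_width"])
cv2.imwrite(f"pics/{n}.png",cv2.resize(a,None,fx=1.5,fy=1.5,interpolation=cv2.INTER_CUBIC))
np.save(f"{n}.npy",W,allow_pickle=True)
for d in bot.find_in("wrist","clip_a"):print("clip",np.round(d["bbox"],1),d["confidence"])
E
python3 look.py w2
```

```text
[418.41892573 253.66504241 225.31742894] [-3.14112683e+00  2.16233035e-03  1.96142541e-01] 6.025 17.635373163654968
clip [255.8  27.6  38.1  22.3] 0.82
```

View pics/w2.png

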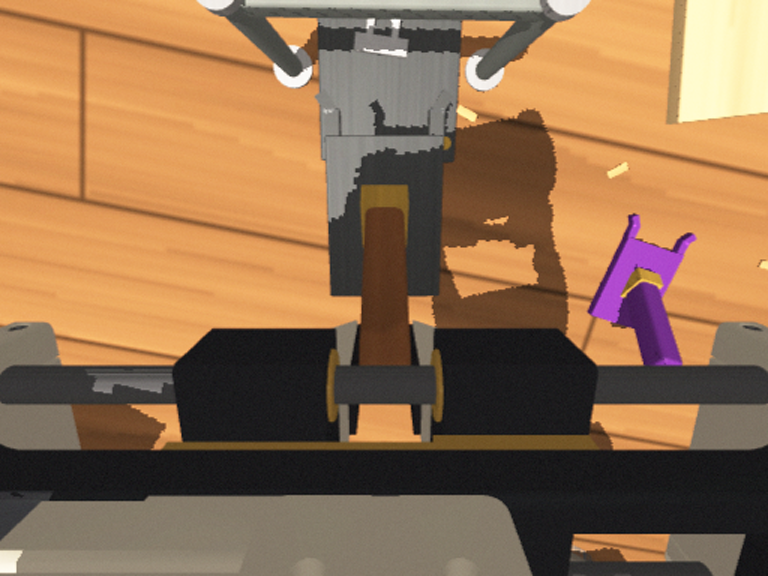

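```bash
cat > fitw.py <<'E'
from h import *
def toblock(b,X): return place([0,0,-b[2]],[[X[0]-b[0],X[1]-b[1],0]])[0]
def clipfit(W,px,b,front=True):
    M=[[-7,20,5],[-19,20,5],[-19,-20,5],[-7,-20,5]]
    g=ray(W,np.mean(px,0),35)
    return fit([(W,M,np.array(px))],[[g[0],g[1],b[2]]],30)
def forkfit(W,px,tcpz,q0):
    M=[[20,30,5],[20,-30,5],[-80,28.5,10],[-80,-28.5,10],[0,28.5,10],[0,-28.5,10]]
    return fit([(W,M,np.array(px))],[q0],tcpz-57.6)
E
python3 - <<'E'
from fitw import *
W=np.load("w2.npy",allow_pickle=True).item()
b0=[618.1,289.5,.19]
b,e=fit([(W,[[-55,80,3],[-55,-80,3],[-130,55,30],[-130,-55,30]],np.array([[294,66],[486,70],[321,158],[456,161]])/1.5)],[b0]);print("block",b,e)
print("pred of prior",(proj(W,place(b0,[[-55,80,3],[-55,-80,3],[-130,55,30],[-130,-55,30],[-55,80,169],[-55,-80,169]]))*1.5).round())
c,e=clipfit(W,np.array([[361,32],[357,47],[407,56],[408,41]])/1.5,b);print("clip",c,e,"in block",toblock(b,c),c[2]-b[2], "prior",toblock(b0,c))
t=bot.get_obs()["tool_pos"];y=.196
q,e=forkfit(W,np.array([[322,95],[446,95],[331,294],[441,294],[327,136],[443,136]])/1.5,225.3,[t[0]+85,t[1]+17,y]);print("fork",q,e,"in tool",toblock([t[0],t[1],y],q),q[2]-y)
E
```

```text
block [6.21382921e+02 2.86919248e+02 1.75485960e-01] [ 0.3 -0.5 -0.2 -0.5  0.4  0.6 -0.4  0.4]
pred of prior [[292.  70.]
 [483.  71.]
 [320. 163.]
 [454. 164.]
 [212. -11.]
 [567.  -9.]]
clip [5.88230119e+02 2.84954225e+02 2.70243867e-02] [-1.7 -1.1 -0.7  0.6  0.6  1.1  1.9 -0.5] in block [-32.98670232   3.85319284   0.        ] -0.14846157318169118 prior [-30.19086005   1.17722199   0.        ]
fork [5.01773707e+02 2.69117333e+02 2.01866262e-01] [-0.8 -1.6  1.5 -2.2  0.3  2.8 -0.5  2.3 -1.7  0.5  1.5 -0.1] in tool [82.79209012  1.59322561  0.        ] 0.005866261956975677
```

Run:
```python
from fitw import *
W=np.load("w2.npy",allow_pickle=True).item();S=bot.camera_params("scene");D=bot.camera_params("side")
sc=lambda L:np.array(L)/2.7907+[130,95]; sd=lambda L:np.array(L)/2.2727+[80,120]
M=[[-55,-80,169],[-55,80,169],[0,0,47.5]]
# note scene order: first post listed = -80? fitted as R_,L
M=[[-55,-80,169],[-55,80,169],[0,0,47.5]]
v=[(W,[[-55,80,3],[-55,-80,3],[-130,55,30],[-130,-55,30]],np.array([[294,66],[486,70],[321,158],[456,161]])/1.5),
(S,M,sc([[500,103],[585,38],[566,157]])),(D,M,sd([[320,353],[225,543],[236,484]]))]
b,e=fit(v,[[618,289,.19]]);print(b,e)
c=np.array([588.2,285,.027]);print(toblock(b,c),c[2]-b[2])
bar=place(c,[[-13,0,0]])[0];print("bar mid",toblock(b,bar))
# fork with pitch: fit tool-frame offset, pitch about grasp point
t=np.array([418.42,253.67,225.32]);y=.196
F=np.array([[20,30,5],[20,-30,5],[-80,28.5,10],[-80,-28.5,10],[0,28.5,10],[0,-28.5,10]],float)
u=np.array([[322,95],[446,95],[331,294],[441,294],[327,136],[443,136]])/1.5
def P(p):
    G=F+[p[0],p[1],-76.6]; c,s=np.cos(p[2]),np.sin(p[2])
    G=np.c_[c*G[:,0]+s*G[:,2],G[:,1],-s*G[:,0]+c*G[:,2]]
    return place([t[0],t[1],y+p[3]],G,t[2]+19)
r=least_squares(lambda p:(proj(W,P(p))-u).ravel(),[87,0,.05,0],x_scale=[10,10,.1,.1]);print(r.x,r.fun.round(1))
o=bot.get_obs();print("TCP in block",toblock(b,o["tool_pos"]),o["tcp_rot"][2]-b[2],o["tool_pos"])
```

```text
[6.20661137e+02 2.87735739e+02 1.81129398e-01] [-0.2  0.4 -0.7 -0.4  0.2  1.3 -0.6  0.6  0.3 -0.8 -0.2 -0.7 -0.7  0.5
 -0.6 -2.4 -1.5 -1.6 -0.4 -1.6]
[-32.42291867   3.15658406   0.        ] -0.15412939808832152
bar mid [-45.26881095   5.15234245   0.        ]
[ 9.23763472e+01 -1.51030539e+00  9.38630955e-02  5.17004576e-03] [ 1.2  0.1 -0.5 -0.4  0.2  0.8 -0.7  0.4 -0.2 -0.1 -0.1 -0.7]
TCP in block [-203.05571038    0.27845683    0.        ] 0.011532341773145438 [420.87707995 251.43106121 225.39311454]
```

{"method": "jog_arm", "body": {
  "dp": [
    [0,-0.0055,0.02],
    [0,0,0.04],
    [0,0,0.04],
    [0,0,0.02],
    [0,0,0.004],
    [0,0,0.004],
    [0,0,0.003],
    [0,0,0.003],
    [0,0,0.002],
    [0,0,0]
  ],
  "twist": [0.6,0,0,0,0,0,0,0,0,0]
}}

```text
time: 7.38
tool_pos: [420.4, 256.8, 89.8]
tcp_rot: [3.142, -0.0, 0.181]
contact_force: [-0.7, 0.9, -2.7]
grip_width: 17.9
finger_force: 30.0
```

{"method": "jog_arm", "body": {
  "dp": [
    [0,0,0.001],
    [0,0,0.001],
    [0,0,0]
  ],
  "twist": [0,0,0]
}}

```text
time: 7.75
tool_pos: [420.1, 256.8, 88.1]
tcp_rot: [-3.141, -0.0, 0.181]
contact_force: [-4.1, -1.2, 5.4]
grip_width: 17.8
finger_force: 30.0
```

Run:
```python
from h import *
a=bot.capture("side")
cv2.imwrite("pics/s2.png",cv2.resize(a[230:384,120:320],None,fx=4,fy=3.9,interpolation=cv2.INTER_CUBIC))
o=bot.get_obs();print(o["tool_pos"],o["contact_force"],o["moment"])
```

```text
[420.14637387 256.84880523  88.08989692] [-4.04559061  0.36152138  5.17721184] [0.06453077 0.40926193 0.00513221]
```

View pics/s2.png

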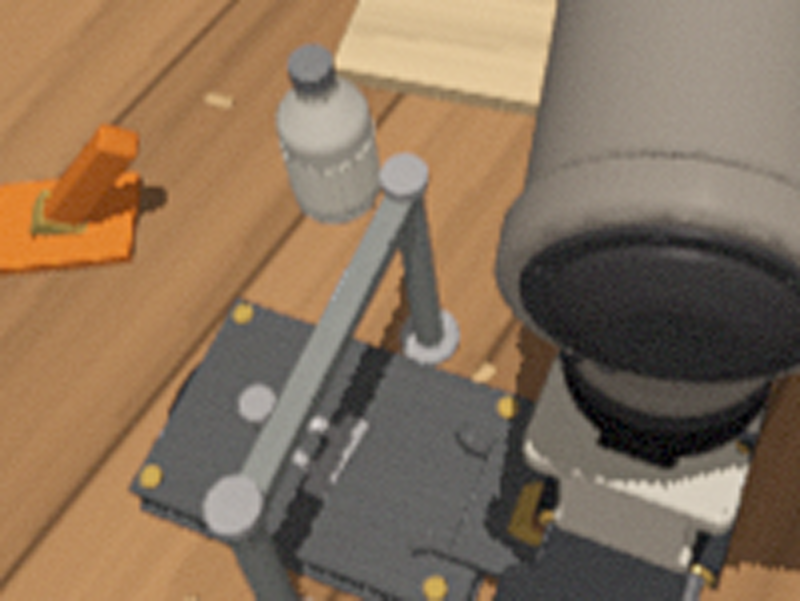

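The side view shows both prongs lying on the cheek (tips near (460,436) and (418,552) in the crop), the clip bar at (350,452) and the axle head at (257,403). I'll check the lateral alignment numerically.

Run:
```python
from fitw import *
D=bot.camera_params("side");b=[620.66,287.74,.181]
f=lambda u:np.array(u)/[4,3.9]+[120,230]
for n,u,z in(("tip-y",[460,436],37),("tip+y",[416,552],37),("bar-",[366,424],35),("bar+",[336,480],35),("axle",[257,403],47.5),("post-",[405,175],169),("post+",[233,503],169)):
    print(n,toblock(b,ray(D,f(u),z)).round(1))
o=bot.get_obs();print(toblock(b,o["tool_pos"]))
```

```text
tip-y [-101.8  -19.6    0. ]
tip+y [-103.7   37.9    0. ]
bar- [-55.1 -10.1   0. ]
bar+ [-53.4  20.    0. ]
axle [-3.3  2.9  0. ]
post- [-58.6 -76.9   0. ]
post+ [-57.3  81.7   0. ]
[-202.79889664    5.70856354    0.        ]
```

{"method": "jog_arm", "body": {
  "dp": [
    [0,0,-0.03],
    [0,0,-0.03],
    [0,0,0],
    [0,0,0]
  ],
  "twist": [0,0,0,0]
}}

```text
time: 8.3
tool_pos: [419.6, 256.4, 146.3]
tcp_rot: [3.141, 0.002, 0.18]
contact_force: [-1.1, -0.4, -3.6]
grip_width: 17.8
finger_force: 30.0
```

```bash
python3 look.py w3
python3 - <<'E'
import cv2
a=cv2.imread("pics/w3.png");cv2.imwrite("pics/w3c.png",cv2.resize(a[0:320,220:560],None,fx=1.8,fy=1.8))
from h import bot;o=bot.get_obs();print(o["tool_pos"])
E
```

```text
[419.61525232 256.35358398 146.33637718] [3.14106431e+00 1.91315230e-03 1.80385442e-01] 8.3 17.785935368599084
clip [254.3  10.   48.   12.7] 0.64
clip [258.1 153.3  88.4 179.2] 0.5
[419.44960517 256.32063696 146.09389545]
```

View pics/w3c.png

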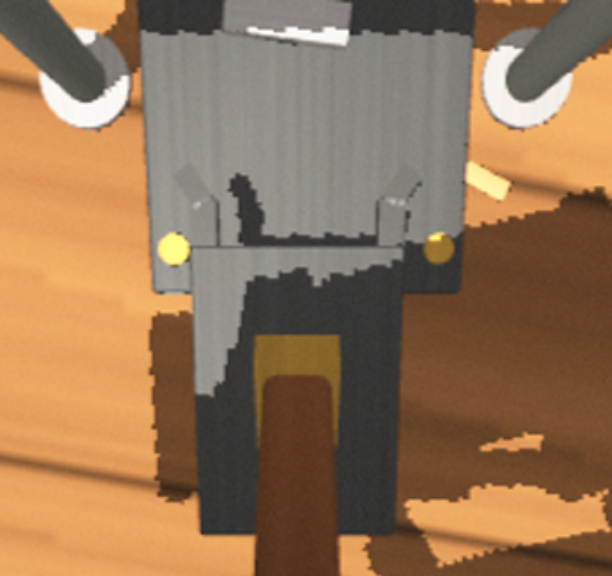

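Run:
```python
from fitw import *
W=np.load("w3.npy",allow_pickle=True).item();t=np.array([419.6,256.35,146.3]);T=[t[0],t[1],.1804]
g=lambda L:(np.array(L)/1.8+[220,0])/1.5
b,e=fit([(W,[[-130,55,30],[-130,-55,30],[-55,80,3],[-55,-80,3]],g([[155,292],[461,292],[84,82],[527,82]]))],[[620,288,.18]]);print("block",b,e)
p=[toblock(T,ray(W,u,30))for u in g([[139,29],[473,29],[151,230],[465,230]])];print("cheek edges",np.round(p,1))
q=[toblock(T,ray(W,u,z))for u,z in zip(g([[223,26],[349,34],[183,168],[413,170],[192,247],[403,247],[201,533],[397,533]]),[35,35,86,86,92,92,99,99])];print(np.round(q,1))
```

```text
block [6.20013051e+02 2.88025502e+02 1.81745541e-01] [-1.   0.9  0.3  0.6  0.8 -0.5 -0.2 -1. ]
cheek edges [[156.   50.    0. ]
 [155.8 -58.7   0. ]
 [ 94.4  49.4   0. ]
 [ 94.2 -59.8   0. ]]
[[155.2  22.2   0. ]
 [152.9 -18.1   0. ]
 [105.5  29.6   0. ]
 [105.  -32.7   0. ]
 [ 84.9  27.2   0. ]
 [ 84.8 -29.9   0. ]
 [  5.9  26.7   0. ]
 [  5.8 -30.2   0. ]]
```

{"method": "jog_arm", "body": {
  "dp": [
    [0,-0.0035,0.03],
    [0,0,0.02],
    [0,0,0.005],
    [0,0,0.003],
    [0.01,0,0],
    [0.01,0,0],
    [0.01,0,0],
    [0.01,0,0],
    [0,0,0]
  ],
  "twist": [0,0,0,0,0,0,0,0,0]
}}

```text
time: 9.52
tool_pos: [460.2, 267.5, 89.7]
tcp_rot: [-3.141, -0.001, 0.18]
contact_force: [0.7, 0.4, -2.6]
grip_width: 17.8
finger_force: 30.0
```

Run:
```python
from h import *
a=bot.capture("side")
cv2.imwrite("pics/s3.png",cv2.resize(a[300:384,140:280],None,fx=5.6,fy=5.6,interpolation=cv2.INTER_CUBIC))
o=bot.get_obs();print(o["tool_pos"],o["contact_force"],o["moment"])
```

```text
[459.76325142 267.44642787  89.72621948] [ 0.40596691 -0.11850807 -1.41662422] [ 0.07044078 -0.29828492  0.05017151]
```

View pics/s3.png

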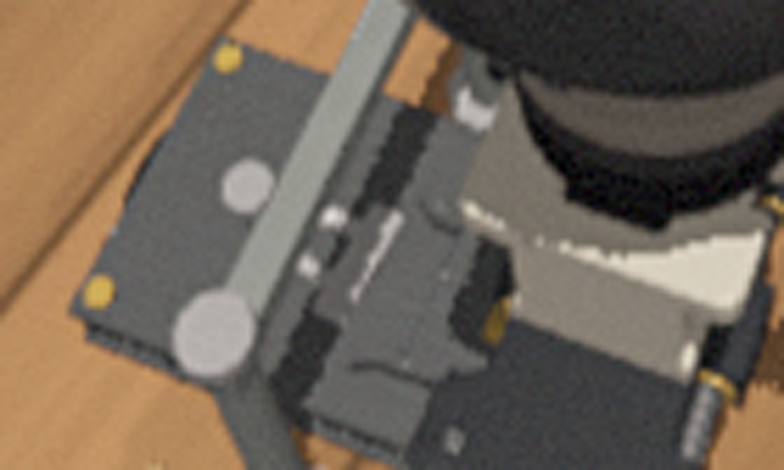

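{"method": "jog_arm", "body": {
  "dp": [
    [0.005,0,0.001],
    [0.005,0,0.001],
    [0.004,0,0],
    [0.004,0,0],
    [0.004,0.001,0],
    [0.004,0.001,0],
    [0,0,0]
  ],
  "twist": [0,0,0,0,0,0,0]
}}

```text
time: 10.45
tool_pos: [485.6, 270.3, 87.9]
tcp_rot: [-3.141, -0.001, 0.18]
contact_force: [-2.3, -0.1, 2.8]
grip_width: 17.6
finger_force: 30.0
```

Run:
```python
from h import *
a=bot.capture("side")
cv2.imwrite("pics/s4.png",cv2.resize(a[310:374,150:250],None,fx=7,fy=7,interpolation=cv2.INTER_CUBIC))
o=bot.get_obs();print(o["tool_pos"],o["contact_force"],o["moment"])
```

```text
[485.55810435 270.27910975  87.87236919] [-1.20773324 -0.07100099  2.42062475] [ 0.15304249 -0.18098568  0.01207119]
```

View pics/s4.png

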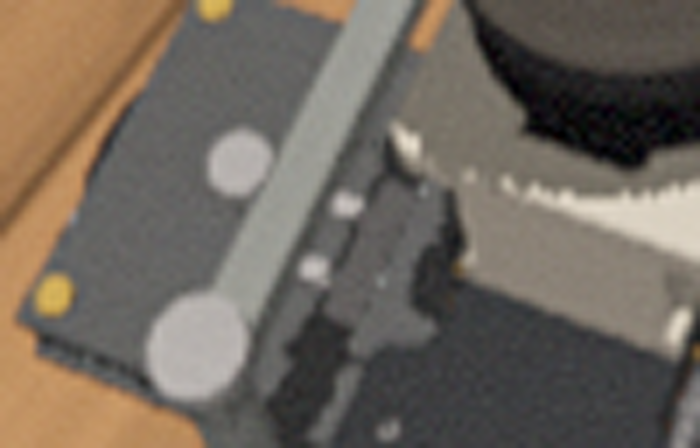

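{"method": "jog_arm", "body": {
  "dp": [
    [0.001,0.001,0],
    [0.001,0.001,0],
    [0.0015,0.001,0],
    [0.0015,0.0008,0],
    [0.002,0.0006,0],
    [0.002,0,0],
    [0.002,0,0],
    [0,0,0]
  ],
  "twist": [0,0,0,0,0,0,0,0]
}}

```text
time: 11.5
tool_pos: [496.4, 267.3, 87.8]
tcp_rot: [3.141, 0.001, 0.18]
contact_force: [-4.3, -0.4, 6.6]
grip_width: 17.9
finger_force: 30.0
```

{"method": "jog_arm", "body": {
  "dp": [
    [0.002,0,0],
    [0.002,0,0],
    [0,0,0]
  ],
  "twist": [0,0,0]
}}

```text
time: 11.88
tool_pos: [500.4, 267.9, 87.8]
tcp_rot: [3.141, 0.001, 0.18]
contact_force: [-3.9, -1.3, 5.9]
grip_width: 17.8
finger_force: 30.0
```

Run:
```python
from h import *
a=bot.capture("side");c=bot.capture("scene")
A=cv2.resize(a[310:374,150:240],None,fx=6,fy=6,interpolation=cv2.INTER_CUBIC)
C=cv2.resize(c[115:179,295:355],None,fx=6,fy=6,interpolation=cv2.INTER_CUBIC)[:,:250]
cv2.imwrite("pics/s5.png",np.hstack([A,C]))
o=bot.get_obs();print(o["tool_pos"],o["contact_force"],o["moment"])
```

```text
[500.35694591 267.92281564  87.77253907] [-3.98451984 -1.05778473  6.95580659] [0.09287292 0.36321501 0.01293581]
```

View pics/s5.png

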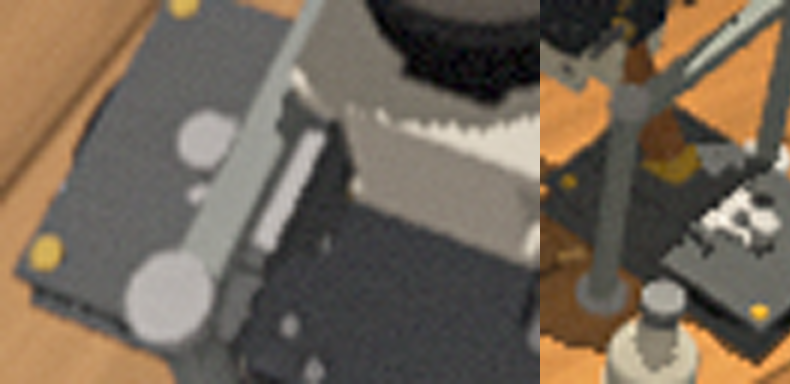

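{"method": "jog_arm", "body": {
  "dp": [
    [0.002,0,0],
    [0.002,0,0],
    [0.002,0,0],
    [0,0,0]
  ],
  "twist": [0,0,0,0]
}}

```text
time: 12.48
tool_pos: [505.2, 268.7, 87.7]
tcp_rot: [3.141, 0.003, 0.18]
contact_force: [-7.9, -2.1, 8.8]
grip_width: 17.8
finger_force: 30.0
```

{"method": "jog_arm", "body": {
  "dp": [
    [0.0015,0,0],
    [0.0015,0,0],
    [0,0,0]
  ],
  "twist": [0,0,0]
}}

```text
time: 12.85
tool_pos: [506.3, 268.9, 87.8]
tcp_rot: [3.14, 0.007, 0.18]
contact_force: [-14.5, -2.9, 14.4]
grip_width: 17.8
finger_force: 30.0
```

{"method": "jog_arm", "body": {
  "dp": [
    [0.001,0,0],
    [0.001,0,0],
    [0,0,0]
  ],
  "twist": [0,0,0]
}}

```text
time: 13.22
tool_pos: [507.1, 269.1, 87.8]
tcp_rot: [3.14, 0.009, 0.18]
contact_force: [-17.8, -4.0, 18.3]
grip_width: 17.8
finger_force: 30.0
```

{"method": "jog_arm", "body": {
  "dp": [
    [0.001,0,0],
    [0.001,0,0],
    [0,0,0]
  ],
  "twist": [0,0,0]
}}

```text
time: 13.6
tool_pos: [510.4, 269.7, 87.7]
tcp_rot: [3.14, 0.007, 0.18]
contact_force: [-10.8, -2.5, 11.8]
grip_width: 17.8
finger_force: 30.0
```

{"method": "jog_arm", "body": {
  "dp": [
    [0.001,0,0],
    [0.001,0,0],
    [0,0,0]
  ],
  "twist": [0,0,0]
}}

```text
time: 13.98
tool_pos: [514.4, 270.4, 87.7]
tcp_rot: [3.141, 0.002, 0.18]
contact_force: [-5.0, -0.8, 7.3]
grip_width: 17.8
finger_force: 30.0
```

{"method": "jog_arm", "body": {
  "dp": [
    [0.001,0,0],
    [0.001,0,0],
    [0,0,0]
  ],
  "twist": [0,0,0]
}}

```text
time: 14.35
tool_pos: [516.4, 270.8, 87.7]
tcp_rot: [3.141, 0.002, 0.18]
contact_force: [-4.6, -1.1, 8.8]
grip_width: 17.7
finger_force: 30.0
```

Run:
```python
from h import *
a=bot.capture("side");c=bot.capture("scene")
A=cv2.resize(a[310:374,150:240],None,fx=6,fy=6,interpolation=cv2.INTER_CUBIC)
C=cv2.resize(c[115:179,295:355],None,fx=6,fy=6,interpolation=cv2.INTER_CUBIC)[:,:250]
cv2.imwrite("pics/s6.png",np.hstack([A,C]))
o=bot.get_obs();print(o["tool_pos"],o["contact_force"],o["moment"])
```

```text
[516.38239604 270.78230928  87.71841733] [-4.84022237 -1.06202521  7.84369727] [-0.15664155  1.00458213  0.01381717]
```

{"method": "jog_arm", "body": {
  "dp": [
    [0.001,0,0],
    [0,0,0]
  ],
  "twist": [0,0]
}}

```text
time: 14.7
tool_pos: [517.2, 270.9, 87.7]
tcp_rot: [3.141, 0.003, 0.18]
contact_force: [-5.8, -0.8, 9.1]
grip_width: 17.7
finger_force: 30.0
```

{"method": "jog_arm", "body": {
  "dp": [
    [0.001,0,0],
    [0,0,0]
  ],
  "twist": [0,0]
}}

```text
time: 14.95
tool_pos: [517.2, 271.0, 87.7]
tcp_rot: [3.141, 0.005, 0.18]
contact_force: [-10.4, -2.6, 10.1]
grip_width: 17.7
finger_force: 30.0
```

{"method": "jog_arm", "body": {
  "dp": [
    [0.001,0,0],
    [0,0,0]
  ],
  "twist": [0,0]
}}

```text
time: 15.2
tool_pos: [517.3, 271.0, 87.7]
tcp_rot: [3.14, 0.007, 0.18]
contact_force: [-13.9, -3.7, 12.8]
grip_width: 17.6
finger_force: 30.0
```

Run:
```python
from h import *
a=bot.capture("side");c=bot.capture("scene")
np.savez("r_end.npz",a=a,c=c)
o=bot.get_obs();print(o["tool_pos"],o["contact_force"],o["moment"])
for cam in("side","scene"):
  p=bot.camera_params(cam)
  for d in bot.find_in(cam,"clip_a"):print(cam,np.round(d["bbox"],1),round(d["confidence"],2),ray(p,d["bbox"][:2],35).round())
```

```text
[517.29290323 270.97451619  87.68761907] [-12.1965288   -3.45429213  11.44242493] [-0.36126875  1.94579968 -0.02441871]
scene [327.6 153.9   6.5   6.9] 0.51 [612. 276.  35.]
scene [201.9 220.6   8.5   9.5] 0.51 [ 602. -243.   35.]
scene [312.4 177.2  18.7  32.6] 0.44 [665. 162.  35.]
```

{"method": "jog_arm", "body": {
  "dp": [
    [-0.003,0,0],
    [-0.01,0,0],
    [-0.02,0,0],
    [-0.03,0,0],
    [-0.03,0,0],
    [-0.02,0,-0.02],
    [0,0,-0.06],
    [0,0,-0.06],
    [-0.0045,0.04,-0.01],
    [-0.0045,0.054,0]
  ],
  "twist": [0,0,0,0,0,0,0,0,0,0]
}}

```text
time: 16.65
tool_pos: [416.6, 157.0, 238.0]
tcp_rot: [3.141, -0.001, 0.183]
contact_force: [1.0, 0.6, -4.2]
grip_width: 18.2
finger_force: 30.0
```

{"method": "jog_arm", "body": {
  "dp": [
    [-0.0045,0.054,0],
    [-0.0045,0.054,0],
    [-0.0045,0.054,0],
    [-0.0045,0.054,0],
    [-0.0045,0.054,0],
    [-0.0045,0.054,0],
    [0,0.015,0],
    [0,0,0],
    [0,0,0]
  ],
  "twist": [0,0,0,9.1,9.1,9.1,9.1,0,0]
}}

```text
time: 17.77
tool_pos: [418.1, -178.6, 237.1]
tcp_rot: [-3.141, 0.002, -0.452]
contact_force: [1.1, 0.7, -2.7]
grip_width: 17.8
finger_force: 30.0
```

{"method": "jog_arm", "body": {
  "dp": [
    [0.03,-0.0116,0.02],
    [0,0,0.04],
    [0,0,0.015],
    [0,0,0],
    [0,0,0]
  ],
  "twist": [0,0,0,0,0]
}}

```text
time: 18.4
tool_pos: [451.2, -181.8, 163.5]
tcp_rot: [3.141, -0.001, -0.453]
contact_force: [-0.1, -0.2, -4.0]
grip_width: 18.0
finger_force: 30.0
```

```bash
python3 look.py w7
python3 - <<'E'
from fitw import *
o=bot.get_obs();t=o["tool_pos"];T=[t[0],t[1],o["tcp_rot"][2]];W=bot.camera_params("wrist");print(T)
bot.capture("wrist")
ds=[d for d in bot.masks_of("wrist","clip_a") if d["bbox"][1]<80]
for d in ds:
    m=d["pixels"];ys,xs=np.nonzero(m);r=cv2.minAreaRect(np.c_[xs,ys].astype(np.float32));c=cv2.boxPoints(r)
    print(d["confidence"],d["bbox"],m.sum());print([toblock(T,ray(W,u,35)).round(1)[:2].tolist() for u in c])
for d in bot.masks_of("wrist","block_a"):
    m=d["pixels"];print("blk",d["confidence"],d["bbox"])
    for r in range(30,110,12):
        xs=np.nonzero(m[r])[0]
        if len(xs):print(r,xs.min(),xs.max(),[toblock(T,ray(W,[x,r],30)).round(1)[:2].tolist() for x in(xs.min(),xs.max())])
print("prior axle in tool",toblock(T,[633.06,-271.12]),"yaw",-.457-T[2])
print(toblock(T,[604,-248]))
E
```

```text
[ 451.17749118 -181.82662114  163.5114194 ] [ 3.14146770e+00 -1.43242266e-03 -4.53041017e-01] 18.4 17.972616466119018
clip [249.9  16.1  38.9  29.7] 0.6
[np.float64(451.20015327068813), np.float64(-182.17318148045746), np.float64(-0.45384058679140615)]
0.82 [248.9, 16.8, 41.5, 31.1] 833
[[167.6, 28.7], [175.9, -9.6], [150.9, -16.9], [142.2, 22.2]]
blk 0.8 [258.8, 55.2, 252.8, 110.5]
30 165 350 [[146.4, 86.0], [146.2, -90.2]]
42 168 347 [[136.0, 84.0], [135.8, -88.2]]
54 201 312 [[125.4, 52.8], [125.3, -55.1]]
66 201 312 [[114.6, 53.4], [114.5, -55.7]]
78 202 311 [[103.6, 53.0], [103.4, -55.2]]
90 202 310 [[92.3, 53.6], [92.2, -54.8]]
102 203 311 [[80.8, 53.2], [80.6, -56.4]]
prior axle in tool [202.44627828  -0.2116306    0.        ] yaw -0.003159413208593864
[166.19174033   7.82742891   0.        ]
```

Run:
```python
from fitw import *
o=bot.get_obs();t=o["tool_pos"];T=[t[0],t[1],o["tcp_rot"][2]];W=bot.camera_params("wrist")
g=cv2.cvtColor(cv2.imread("pics/w7.png"),cv2.COLOR_BGR2GRAY)
for d in bot.masks_of("wrist","fork"):
    m=d["pixels"];print("fork",d["confidence"],d["bbox"])
    if 180<d["bbox"][0]<320:
      ys=np.nonzero(m.any(1))[0];print(ys.min(),ys.max())
      for r in range(ys.min(),min(ys.max(),200),8):
        xs=np.nonzero(m[r])[0]
        if len(xs):print(r,xs.min(),xs.max(),[toblock(T,ray(W,[x,r],t[2]-54)).round(1)[:2].tolist() for x in(xs.min(),xs.max())])
```

```text
fork 0.89 [258.6, 155.7, 85.9, 172.8]
68 243
68 216 296 [[101.5, 28.0], [101.4, -29.2]]
76 215 298 [[96.1, 28.9], [96.1, -30.9]]
84 218 295 [[90.7, 27.0], [90.6, -28.9]]
92 218 295 [[85.2, 27.2], [85.1, -29.1]]
100 218 295 [[79.6, 27.4], [79.5, -29.3]]
108 218 294 [[74.0, 27.6], [73.9, -28.8]]
116 219 294 [[68.2, 27.1], [68.1, -29.0]]
124 220 294 [[62.4, 26.5], [62.3, -29.2]]
132 219 294 [[56.4, 27.5], [56.4, -29.4]]
140 219 294 [[50.4, 27.7], [50.4, -29.6]]
148 220 294 [[44.3, 27.2], [44.2, -29.8]]
156 220 293 [[38.1, 27.4], [38.0, -29.3]]
164 220 293 [[31.8, 27.6], [31.7, -29.5]]
172 220 293 [[25.4, 27.9], [25.4, -29.7]]
180 220 293 [[18.9, 28.1], [18.9, -29.9]]
188 221 292 [[12.3, 27.5], [12.3, -29.3]]
196 221 292 [[5.6, 27.8], [5.5, -29.6]]
fork 0.78 [108.2, 251.0, 53.6, 95.8]
fork 0.54 [250.1, 16.1, 41.8, 32.2]
0 32
0 234 260 [[144.0, 14.2], [144.0, -3.4]]
8 236 269 [[139.3, 12.9], [139.2, -9.5]]
16 234 272 [[134.5, 14.4], [134.4, -11.6]]
24 230 268 [[129.6, 17.2], [129.5, -8.9]]
```

{"method": "jog_arm", "body": {
  "dp": [
    [0,-0.0046,0.04],
    [0,0,0.027],
    [0,0,0.004],
    [0,0,0.003],
    [0.01,0,0.001],
    [0.01,0,0.0005],
    [0.01,0,0],
    [0,0,0]
  ],
  "twist": [0,0,0,0,0,0,0,0]
}}

```text
time: 19.7
tool_pos: [481.6, -192.4, 87.9]
tcp_rot: [3.141, -0.004, -0.455]
contact_force: [2.7, -1.5, 2.9]
grip_width: 17.8
finger_force: 30.0
```

{"method": "jog_arm", "body": {
  "dp": [
    [0.005,0,0],
    [0.005,0,0],
    [0.004,0,0],
    [0.004,0,0],
    [0.004,0,0],
    [0.004,0,0],
    [0,0,0]
  ],
  "twist": [0,0,0,0,0,0,0]
}}

```text
time: 20.58
tool_pos: [502.8, -202.6, 87.9]
tcp_rot: [3.141, 0.0, -0.455]
contact_force: [-2.6, 1.6, 8.2]
grip_width: 17.5
finger_force: 30.0
```

Run:
```python
from h import *
a=bot.capture("side");c=bot.capture("scene")
o=bot.get_obs();t=o["tool_pos"];print(t,o["contact_force"],o["moment"])
A=cv2.resize(a[145:205,275:345],None,fx=6,fy=6,interpolation=cv2.INTER_CUBIC)
C=cv2.resize(c[195:255,165:230],None,fx=6,fy=6,interpolation=cv2.INTER_CUBIC)
cv2.imwrite("pics/l1.png",np.hstack([A,C[:A.shape[0]]]))
y=o["tcp_rot"][2]
for cam in("side","scene"):
  p=bot.camera_params(cam)
  for d in bot.find_in(cam,"clip_a"):
    X=ray(p,d["bbox"][:2],33);print(cam,np.round(d["bbox"],1),round(d["confidence"],2),X.round(),place([0,0,-y],[[X[0]-t[0],X[1]-t[1],0]]).round(1))
```

```text
[ 502.78336933 -202.58046932   87.89931468] [-3.95033585  1.83877664  8.0807437 ] [ 3.10553246e-01  3.85505193e-01 -3.38756798e-04]
side [179.7 339.    5.4   5.7] 0.63 [623. 300.  33.] [[-112.2  504.3    0. ]]
side [242.3 236.9  75.1  48.4] 0.53 [651.  21.  33.] [[ 35.4 266.1   0. ]]
side [306.4 181.   12.3   5.2] 0.51 [ 599. -245.   33.] [[104.7   4.3   0. ]]
scene [201.8 220.2   8.   10.4] 0.45 [ 599. -242.   33.] [[103.7   6.3   0. ]]
scene [199.1 197.1  18.7  44.4] 0.34 [ 513. -205.   33.] [[10.3  2.6  0. ]]
```

View pics/l1.png

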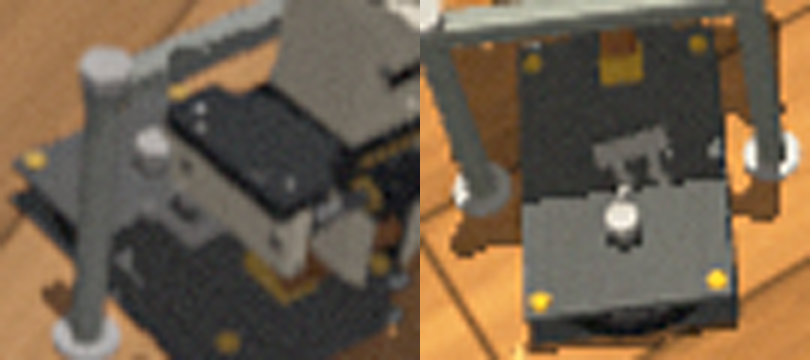

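{"method": "jog_arm", "body": {
  "dp": [
    [0.002,0,0],
    [0.002,0,0],
    [0.002,0,0],
    [0.0015,0.001,0],
    [0.0015,0.001,0],
    [0.0015,0.001,0],
    [0.0015,0.001,0],
    [0.0015,0.0008,0],
    [0.0015,0,0],
    [0,0,0]
  ],
  "twist": [0,0,0,0,0,0,0,0,0,0]
}}

```text
time: 22.02
tool_pos: [514.0, -212.9, 87.9]
tcp_rot: [-3.141, 0.001, -0.454]
contact_force: [-4.2, 4.0, 8.2]
grip_width: 17.9
finger_force: 30.0
```

{"method": "jog_arm", "body": {
  "dp": [
    [0.002,0,0],
    [0.002,0,0],
    [0.002,0,0],
    [0,0,0]
  ],
  "twist": [0,0,0,0]
}}

```text
time: 22.52
tool_pos: [519.3, -215.9, 87.9]
tcp_rot: [3.142, 0.001, -0.455]
contact_force: [-4.6, 3.0, 8.6]
grip_width: 17.7
finger_force: 30.0
```

Run:
```python
from h import *
a=bot.capture("side");c=bot.capture("scene");o=bot.get_obs();t=o["tool_pos"];print(t,o["contact_force"])
y=o["tcp_rot"][2];np.save("l2.npy",c)
for d in bot.find_in("scene","clip_a"):
    X=ray(bot.camera_params("scene"),d["bbox"][:2],33);print(np.round(d["bbox"],1),round(d["confidence"],2),place([0,0,-y],[[X[0]-t[0],X[1]-t[1],0]]).round(1))
# rectified top view of cheek plane z=35 in tool frame, ascii brightness
S=bot.camera_params("scene");g=cv2.cvtColor(c,cv2.COLOR_BGR2GRAY)
xs=np.arange(84,150,3);ysl=np.arange(33,-34,-3)
P=np.array([place([t[0],t[1],y],[[x,yy,35]])[0] for x in xs for yy in ysl]);uv=proj(S,P).astype(np.float32)
v=cv2.remap(g,uv[:,:1],uv[:,1:],cv2.INTER_LINEAR).reshape(len(xs),-1)
for x,r in zip(xs,v):print(x,' '.join(f'{k:3d}' for k in r))
```

```text
[ 519.2139728  -215.86605459   87.89706042] [-4.58426398  2.82518976  7.89351685]
[329.3 152.6   5.4  10.1] 0.48 [[-139.9  491.4    0. ]]
84  54  54  55  55  50  50  43  50  56  56  62  64  61  52  47  47  50  54  55  53  50  57  55
87  53  53  54  54  56  81  85  88  87  75  78  82  79  76  81  88  86  78  58  51  51  55  56
90  53  52  49  52  60 105 104 101 100  97  99 100 100  99 102 103 100  93  59  52  52  53  53
93  52  49  47  53  58 105 105 104 103 102 103 103 103 105 105 105 104  98  59  50  54  53  51
96  52  53  50  57  64  99 103 103 104 103 103 104 103 103 103 103 104  99  62  49  54  53  55
99  51  56  53  57  66  98 103 102 105 100  95  93  92  98 104 103  99  96  62  49  53  54  52
102  50  50  54  54  62  78  78  95  98  84  76  73  73  85 102  85  68  72  53  48  51  52  51
105  52  53  49  51  53  56  60  89  93  69  53  52  53  72  98  76  53  58  55  51  49  50  52
108  52  48  50  51  47  51  55  83  94  71  50  46  48  85 120  72  48  52  51  49  48  50  51
111  51  50  52  57  84  73  57  86 122 111  54  78 124 200 232  66  47  50  46  47  46  46  45
114  50 
[... 443 characters left out ...]
 112 113 112 114 114 114 114
129 116 116 117 118 117 113 115 113 109  89 154 185 192 166 128 111 113 115 115 114 113 114 115
132 116 117 118 116 117 115 116 119 111  66 100 123 139 107  86 102 114 113 114 114 113 113 115
135 116 116 116 115 117 116 118 118 114  55  73  90  96  72  62  95 116 116 114 113 112 111 113
138 117 116 117 116 116 117 119 117 115  52  51  68  67  62  70 101 117 115 114 113 111 110 111
141 118 116 116 119 114 115 115 118 116  85  85  62  54  89 109 113 116 116 114 114 114 115 113
144 119 116 115 118 119 119 113 116 118 114 111  91  93 112 117 115 116 115 114 115 114 112 110
147 117 116 116 114 117 117 116 118 119 118 117 113 114 116 116 115 114 113 113 115 113 112 112
```

{"method": "jog_arm", "body": {
  "dp": [
    [0.001,0.0006,0],
    [0.0015,0.0006,0],
    [0.0015,0,0],
    [0.0015,0,0],
    [0,0,0]
  ],
  "twist": [0,0,0,0,0]
}}

```text
time: 23.3
tool_pos: [523.6, -219.3, 87.9]
tcp_rot: [-3.142, 0.001, -0.455]
contact_force: [-5.5, 2.9, 9.4]
grip_width: 17.8
finger_force: 30.0
```

{"method": "jog_arm", "body": {
  "dp": [
    [0.0015,0,0],
    [0.0015,0,0],
    [0,0,0]
  ],
  "twist": [0,0,0]
}}

```text
time: 23.68
tool_pos: [526.3, -220.7, 87.9]
tcp_rot: [3.142, 0.001, -0.455]
contact_force: [-4.9, 1.7, 9.0]
grip_width: 17.7
finger_force: 30.0
```

{"method": "jog_arm", "body": {
  "dp": [
    [0.0015,0,0],
    [0.0015,0,0],
    [0,0,0]
  ],
  "twist": [0,0,0]
}}

```text
time: 24.05
tool_pos: [528.6, -221.8, 87.9]
tcp_rot: [3.142, 0.002, -0.455]
contact_force: [-6.4, 4.1, 10.1]
grip_width: 17.7
finger_force: 30.0
```

{"method": "jog_arm", "body": {
  "dp": [
    [0.0015,0,0],
    [0.0015,0,0],
    [0.001,0,0],
    [0,0,0]
  ],
  "twist": [0,0,0,0]
}}

```text
time: 24.55
tool_pos: [530.2, -222.6, 87.9]
tcp_rot: [3.141, 0.007, -0.455]
contact_force: [-13.7, 6.1, 16.0]
grip_width: 17.7
finger_force: 30.0
```

{"method": "jog_arm", "body": {
  "dp": [
    [0.001,0,0],
    [0.001,0,0],
    [0,0,0]
  ],
  "twist": [0,0,0]
}}

```text
time: 24.92
tool_pos: [531.0, -223.0, 87.9]
tcp_rot: [3.141, 0.009, -0.455]
contact_force: [-17.7, 8.1, 19.0]
grip_width: 17.7
finger_force: 30.0
```

{"method": "jog_arm", "body": {
  "dp": [
    [0.001,0,0],
    [0.001,0,0],
    [0,0,0]
  ],
  "twist": [0,0,0]
}}

```text
time: 25.3
tool_pos: [533.4, -224.2, 87.8]
tcp_rot: [3.141, 0.008, -0.455]
contact_force: [-14.0, 5.8, 16.3]
grip_width: 17.7
finger_force: 30.0
```

Same force signature as the first clip: the throat is passing. I'll push on to the stop.

{"method": "jog_arm", "body": {
  "dp": [
    [0.001,0,0],
    [0.001,0,0],
    [0,0,0]
  ],
  "twist": [0,0,0]
}}

```text
time: 25.68
tool_pos: [537.2, -226.1, 87.8]
tcp_rot: [3.141, 0.003, -0.455]
contact_force: [-7.1, 2.4, 11.3]
grip_width: 18.1
finger_force: 30.0
```

{"method": "jog_arm", "body": {
  "dp": [
    [0.001,0,0],
    [0.001,0,0],
    [0,0,0]
  ],
  "twist": [0,0,0]
}}

```text
time: 26.05
tool_pos: [539.1, -227.0, 87.9]
tcp_rot: [3.141, 0.003, -0.455]
contact_force: [-6.4, 3.6, 11.0]
grip_width: 17.6
finger_force: 30.0
```

{"method": "jog_arm", "body": {
  "dp": [
    [0.001,0,0],
    [0.001,0,0],
    [0,0,0]
  ],
  "twist": [0,0,0]
}}

```text
time: 26.42
tool_pos: [540.3, -227.6, 87.8]
tcp_rot: [3.141, 0.004, -0.455]
contact_force: [-8.7, 3.8, 12.9]
grip_width: 18.0
finger_force: 30.0
```

{"method": "jog_arm", "body": {
  "dp": [
    [0.001,0,0],
    [0,0,0]
  ],
  "twist": [0,0]
}}

```text
time: 26.68
tool_pos: [540.4, -227.6, 87.8]
tcp_rot: [3.141, 0.006, -0.455]
contact_force: [-11.6, 5.4, 13.8]
grip_width: 17.8
finger_force: 30.0
```

{"method": "jog_arm", "body": {
  "dp": [
    [0.0005,0,0],
    [0,0,0]
  ],
  "twist": [0,0]
}}

```text
time: 26.92
tool_pos: [540.4, -227.6, 87.8]
tcp_rot: [3.141, 0.007, -0.454]
contact_force: [-13.5, 6.2, 15.1]
grip_width: 18.0
finger_force: 30.0
```

{"method": "jog_arm", "body": {
  "dp": [
    [-0.003,0,0],
    [-0.01,0,0],
    [-0.02,0,0],
    [-0.03,0,0],
    [-0.03,0,0],
    [-0.02,0,-0.02],
    [0,0,-0.06],
    [0,0,-0.06],
    [0,0,-0.01],
    [0.0172,-0.0456,0]
  ],
  "twist": [0,0,0,0,0,0,0,0,0,0]
}}

```text
time: 28.18
tool_pos: [476.1, -147.2, 237.0]
tcp_rot: [3.14, 0.001, -0.459]
contact_force: [0.4, -0.3, -3.2]
grip_width: 17.9
finger_force: 30.0
```

{"method": "jog_arm", "body": {
  "dp": [
    [0.0172,-0.0456,0],
    [0.0172,-0.0456,0],
    [0.0172,-0.0456,0],
    [0.0172,-0.0456,0],
    [0,0,0],
    [0,0,0],
    [0,0,0],
    [0,0,0],
    [0,0,0],
    [0,0,0]
  ],
  "twist": [0,0,0,0,-8.86,-8.86,-8.86,-8.86,-8.86,0]
}}

```text
time: 29.42
tool_pos: [618.2, -12.3, 234.6]
tcp_rot: [-3.14, 0.004, 0.317]
contact_force: [0.6, 0.5, -4.0]
grip_width: 17.8
finger_force: 30.0
```

```bash
cat > asc.py <<'E'
from h import *
def asc(b,x0=-45,x1=25):
    c=bot.capture("scene");S=bot.camera_params("scene");g=cv2.cvtColor(c,cv2.COLOR_BGR2GRAY)
    xs=np.arange(x0,x1,3);ysl=np.arange(27,-28,-3)
    P=np.array([place(b,[[x,yy,35]])[0] for x in xs for yy in ysl]);uv=proj(S,P).astype(np.float32)
    v=cv2.remap(g,uv[:,:1],uv[:,1:],cv2.INTER_LINEAR).reshape(len(xs),-1)
    for x,r in zip(xs,v):print(x,' '.join(f'{k:3d}' for k in r))
E
python3 - <<'E'
from asc import *
o=bot.get_obs();print(o["tool_pos"],o["tcp_rot"],o["time"])
asc([633,-270.5,-.455]);print();asc([620,288,.181])
E
```

```text
[618.15980487 -12.31269333 234.63320988] [-3.13967989  0.00427672  0.31709   ] 29.425
-45 114 118 117 116 116 115 117 119 116 114 116 118 117 116 115 117 115 115 116
-42 115 120 116 118 116 116 118 119 118 115 117 118 115 115 115 118 117 117 118
-39 117 121 119 120 119 120 121 117 114 117 120 120 118 120 118 116 112 117 119
-36 118 111 108 101  92  87  82  78  94 115 110 104  95  89  84  79  75 108 113
-33  79  69  70  67  63  61  59  59  66  73  68  68  61  62  60  58  57  73  72
-30  59  54  53  53  53  52  51  52  54  56  51  56  43  54  50  51  50  56  56
-27  51  51  53  54  53  54  54  53  51  51  49  54  49  50  51  52  50  51  52
-24  51  51  53  54  52  50  53  53  50  49  49  49  48  46  47  52  54  52  52
-21  47  57  67  72  78  84  78  46  46  49  56  62  69  77  86  94  66  48  58
-18 104 109 112 116 133 138 129 115 112 119 101 111 124 128 134 139 111  96 107
-15 117 118 122 150 202 196 187 189 183 193 193 203 199 179 181 188 162 128 113
-12 118 117 121 156 232 230 232 231 228 226 223 222 222 225 228 228 197 143 113
-9 118 116 118 148 239 236 246 243 230 227 226 225 225
[... 2094 characters left out ...]
111 114 138 183 202 197 182 153 110  97 105 116 122 101 105 107 108 111
3 110 110 111 116 142 162 155 147 116 105  99 118 140 123 101 106 108 111 111
6 112 110 107 108 129 156 158 146 105  79 109 171 186 130  84  94 108 110 110
9 112 110 105 106 112 161 192 149 107  84 102 175 191 135 102 101 108 111 111
12 111 112 109 108 156 189 166 130 105 101 109 137 171 156 117 105 110 112 112
15 111 108 109 125 182 187 139 110 106 105 110 132 157 156 115  97 111 112 111
18 111 108 108 118 123 137 131 111 102 107 109 114 123 141 121  89  99 111 110
21 111 112 112 109 111 111 114 109 109 112 111 109 111 111 112 108 105 109 108
24 111 111 113 112 110 110 111 111 111 111 112 111 110 110 109 107 108 112 112
```

{"method": "jog_arm", "body": {
  "dp": [
    [0,0,0.04],
    [0,0,0.05],
    [0,0,0.04],
    [0,0,0.015],
    [0,0,0.004],
    [0,0,0.004],
    [0,0,0.003],
    [0,0,0.002],
    [0,0,0]
  ],
  "twist": [0,0,0,0,0,0,0,0,0]
}}

```text
time: 30.65
tool_pos: [619.8, -12.8, 80.7]
tcp_rot: [3.14, -0.002, 0.318]
contact_force: [-5.2, -2.3, 5.4]
grip_width: 17.8
finger_force: 30.0
```

{"method": "jog_arm", "body": {
  "dp": [
    [0,0,0.0015],
    [0,0,0.0015],
    [0,0,0.001],
    [0,0,0]
  ],
  "twist": [0,0,0,0]
}}

```text
time: 31.15
tool_pos: [619.6, -12.7, 76.1]
tcp_rot: [3.141, -0.001, 0.318]
contact_force: [-4.0, -2.3, 7.3]
grip_width: 17.5
finger_force: 30.0
```

{"method": "jog_arm", "body": {
  "dp": [
    [0,0,0.0005],
    [0,0,0],
    [0,0,0]
  ],
  "twist": [0,0,0]
}}

```text
time: 31.52
tool_pos: [619.6, -12.7, 76.0]
tcp_rot: [3.141, -0.001, 0.318]
contact_force: [-5.9, -2.0, 9.8]
grip_width: 18.2
finger_force: 30.0
```

{"method": "jog_arm", "body": {
  "dp": [
    [0,0,0],
    [0,0,0],
    [0,0,0],
    [0,0,0],
    [0,0,0],
    [0,0,0],
    [0,0,0],
    [0,0,0]
  ],
  "twist": [0,0,0,0,0,0,0,0],
  "jaw": 0.08
}}

```text
time: 32.52
tool_pos: [619.3, -12.5, 74.7]
tcp_rot: [3.141, -0.0, 0.318]
contact_force: [0.1, 0.9, 0.2]
grip_width: 79.8
finger_force: 0.0
```

{"method": "jog_arm", "body": {
  "dp": [
    [0,0,-0.02],
    [0,0,-0.05],
    [0,0,-0.06],
    [0,0,-0.03],
    [-0.03,0,0],
    [0,0,0],
    [0,0,0]
  ],
  "twist": [0,0,0,0,0,0,0]
}}

```text
time: 33.4
tool_pos: [591.1, -21.8, 234.7]
tcp_rot: [3.142, -0.0, 0.318]
contact_force: [-0.0, -0.3, -0.3]
grip_width: 80.6
finger_force: 0.0
```

Run:
```python
from fitw import *
o=bot.get_obs();t=o["tool_pos"];W=bot.camera_params("wrist");bot.capture("wrist");print(o["time"],t,o["contact_force"],o["grip_width"])
B=[668.4,2.3,.310]
for d in bot.masks_of("wrist","fork"):
    m=d["pixels"];print(d["confidence"],np.round(d["bbox"]))
    if 180<d["bbox"][0]<330 and d["bbox"][1]<200:
        ys=np.nonzero(m.any(1))[0]
        for r in range(ys.min()+2,ys.max(),12):
            xs=np.nonzero(m[r])[0];print([toblock(B,ray(W,[x,r],28)).round(1)[:2].tolist() for x in(xs.min(),xs.max())])
for l in("varnish_tin","glue_bottle","offcut"):
    bot.capture("scene") if l=="varnish_tin" else 0
    print(l,[np.round(d["bbox"],1).tolist() for d in bot.find_in("scene",l)[:1]])
```

```text
33.4 [591.10977832 -21.76291353 234.66390255] [-0.04750317 -0.30756427 -0.27168375] 80.5848788691322
0.81 [258. 110.  47. 100.]
[[51.0, 30.3], [51.4, -30.7]]
[[37.4, 26.8], [37.8, -27.4]]
[[23.5, 28.2], [23.9, -27.8]]
[[9.3, 28.4], [9.7, -29.5]]
[[-5.2, 27.3], [-4.8, -29.9]]
[[-20.1, 27.5], [-19.7, -27.8]]
[[-35.3, 29.1], [-34.9, -28.2]]
[[-50.7, 9.5], [-50.5, -11.6]]
[[-66.5, 9.5], [-66.4, -11.8]]
0.71 [433.  34.  98.  66.]
0.68 [208. 256.  63.  89.]
0.18 [20. 65. 38. 34.]
varnish_tin [[245.4, 224.9, 21.1, 26.1]]
glue_bottle [[311.6, 176.6, 18.6, 26.0]]
offcut [[133.1, 231.9, 38.0, 42.1]]
```

The fork stands upright and centred on its board, with its grip released. Both clips show seated and the bystanders are unmoved, so I'm handing in the job.

```bash
python3 -c "
from plant import bot
print(bot.close_job())"
```

```text
the job is handed in; nothing more can be done
None
```

The job is handed in at about 33 s on the robot's clock: both clips were pushed past the snap to a hard stop, the fork stands on its board and is released, and the tin, bottle and offcut show no movement in the camera check; no verdict came back.

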